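Scrub out the one tumbler that has not been washed

ROBOT

A 6-joint arm with a two-finger parallel gripper is mounted at the origin on the work surface. World frame = base frame: x ahead of the robot, y to its left, z up, the work surface at z = 0. Lengths are in m, angles in degrees, forces in N, time in s.
With the tool pointing down it reaches from about 0.3 to 0.85 m from the base axis. Payload 4.2 kg.
Tool frame: the origin (TCP) lies midway between the tips of the shut fingers; the grasp point (between the pads) lies 19 mm behind it; z points along the fingers, y is the direction in which the jaws open and shut (so a half turn about z gives the same grasp; the last joint's range is limited). The gripper opens to 91 mm and grips with 3 to 60 N. Pads are 32 mm wide; open, the fingers measure 118 mm over their backs; the gripper's body (76 mm by 178 mm) begins 60 mm behind the grasp point.
Start: joints at [68.067, 18.312, 89.639, -0, 72.044, -1.146], TCP at [0.204, 0.538, 0.214] pointing down, gripper open.
Joint ranges: [-177.97, 177.97], [-48.28, 115.42], [12.27, 149.76], [-77.06, 257.06], [2.81, 150.46], [-146.56, 146.56]. Speed limits (degrees/s): [147.25, 147.25, 180, 180, 180, 180].

INTERFACE

Orientations are given as a 3x3 rotation matrix whose columns are the frame's x, y, z axes.
In Python, from workcell import r gives the robot as it stands.
- The arm moves only by the tool carry_out, never from a script. Its argument "rows" is a list of rows, each a list of 3 entries, a list of its own where there are three numbers: the turn, a rotation vector about the tool's x, y, z in rad, then the shift along the tool's x, y, z in cm, then the gripper's target within -1 to 1 (fully open at 1, half-way at 0, shut at -1). In form: [[[rx, ry, rz], [tx, ty, tz], jaw], ...]. A call has 1 to 12 rows; each row shifts and turns the pose as measured when the row begins, along the tool's axes as they then stand; what a row does not reach is not made up. A row lasts 1/8 s, in which the tool goes at most 62.5 mm and 10.7 degrees, less where a joint would pass 70% of its speed; a pose out of reach is approached as far as the arm can. A call with a gripper value outside its range is refused whole. The fingers move at their own pace and stop on an object; the grip force is fixed at half the most. Time passes only in rows, so rows that do not move let the fingers close. It gives the time, the measured TCP pose, the force and the opening at its end, in the units of the state.
- r.get_obs(): the state, without advancing time (a new reading comes with each control period).
- r.capture(name): name is "side" or "top"; returns (picture, depth): 384x512x3 uint8, red, green, blue; 384x512 float32, m along the optical axis (not along the pixel's ray), 0 where there is no reading.
- r.calibration(name): a dict with "camera_matrix" (3x3 intrinsics, pixels), "rvec" (rotation vector, rad) and "tvec" (3), from world to camera coordinates, as OpenCV has them. Camera axes: x right, y down, z forward; pixel columns grow to the right and rows downward; lengths in m; the calibration is good to about 2 mm. A picture is of the moment at which its call begins. calibration takes no time and is no camera call.
- r.hand_in(): hands the job in, once; it reports no verdict.
The state is a dict: "time_s": time; "joint_pos": joint angles; "qd": joint speeds; "joint_torque": joint torques, N m; "ee_pos": TCP position; "tcp_rot": TCP orientation; "wrist_force": force on the tool from outside, world axes, zero at the start; "ft_torque": the same for the moment, N m; "gripper_width": opening from 0.0 (shut) to 1.0 (fully open).
Only numpy, scipy, OpenCV 4.12 (cv2) and the standard library are available. Lean on these libraries where they do the work, as an engineer would, in place of code of your own. Each camera call takes 0.05 s, during which the arm holds its last target.

TASK

Two of the three steel tumblers are washed and stand on the grey ribbed drying mat; the third, still on the lunch tray with the bento box, is used. Take the bottle brush from its blue crock and scrub the inside of the used tumbler with three full strokes, each right down to the bottom and back up by at least half its depth, then stand the brush upright in its crock again, leaving the tumbler ready for rinsing. Keep the brush out of the clean tumblers, leave all three tumblers standing upright where they are, and do not shift the other things on the counter.

Things in the scene. Friction and masses are not known exactly. Their poses are not given: they have to be found in the camera images.
- tray: Dark wooden lunch tray, 320 x 230 mm, for used dishes; it is fixed. Origin under its centre on the counter, x along its long side, z up. Things on it stand on its floor, 6 mm above the counter; its rim is 18 mm high. It lies left or right of the robot's centre line; the bento box stands on the half away from the robot (+x).
- mat: Grey ribbed drying mat, 270 x 200 mm, 6 mm thick, fixed, for clean dishes. Origin under its centre on the counter, x along its long side, z up. It lies on the side where the tray is not.
- tumbler_1: One of three identical steel tumblers, loose, 160 g, easily tipped: 105 mm tall, 72 mm wide at the rim, 68 at the foot, wall 3 mm (66 mm clear at the mouth, 62 at the bottom), inner floor 4 mm above the foot. Origin: centre of the foot's underside, z up. One of the three stands on the tray, two on the mat; which one varies.
- tumbler_2: One of three identical steel tumblers, loose, 160 g, easily tipped: 105 mm tall, 72 mm wide at the rim, 68 at the foot, wall 3 mm (66 mm clear at the mouth, 62 at the bottom), inner floor 4 mm above the foot. Origin: centre of the foot's underside, z up. One of the three stands on the tray, two on the mat; which one varies.
- tumbler_3: One of three identical steel tumblers, loose, 160 g, easily tipped: 105 mm tall, 72 mm wide at the rim, 68 at the foot, wall 3 mm (66 mm clear at the mouth, 62 at the bottom), inner floor 4 mm above the foot. Origin: centre of the foot's underside, z up. One of the three stands on the tray, two on the mat; which one varies.
- brush: Bottle brush standing head down in the crock, loose, 90 g, 200 mm long: solid green head with white ribs, 52 to 54 mm wide, 86 mm long, flat underside 38 mm wide with rounded edge; thin neck; from 118 to 200 mm above the lower end a white handle, 20 x 20 mm square, flats facing the body's x and y. Origin: centre of the head's underside; z along the brush to the handle.
- brush_tip (a point): Lower end of the brush: centre of the head's underside.
- brush_grip (a point): Where to grip the handle, on the brush's axis, 172 mm above its lower end (28 mm below the top).
- crock: Blue ceramic crock that holds the brush, loose, about 450 g: 80 mm tall, 82 mm across outside, wall 5 mm (72 mm clear inside), inner floor 6 mm above its foot. Origin: centre of its underside, z up.
- bento: Bystander: open square cedar bento box, 150 mm, on its 158 mm lid, 65 mm high overall, standing on the tray. Origin: centre of the underside.
- ramekin: Bystander: white fluted ceramic ramekin, 82 mm across, 45 mm high. Origin: centre of the underside.
- press: Bystander: white and yellow triangular onigiri press, about 95 mm wide, rounded corners, with a red button plunger on top, 84 mm high. Origin: centre of the underside.
- tongs: Bystander: steel tongs with black grips, 200 mm long, 20 mm high, lying on the counter. Origin: middle of the underside, x along the tongs.
Things that resemble listed ones, but are neither listed nor needed, are in the scene too. What is shaped like the brush but pink or red is not meant.

How it is judged:
By the outcome, as a careful person would: the job done as asked, in the order asked, and still so for the second after the job is handed in, with the robot touching nothing.
It also fails if it takes over 48 s, if anything falls off the work surface, if the arm or the gripper's body presses on something with over 40 N, if the wrist force passes 120 N, or if a joint passes its speed limit or range.

## Working session

There is one attempt and no reset: what is moved stays moved. The work goes in short steps, Python scripts to look and compute and a tool call to move; the robot and the scene stay as the last step left them, time stands still between calls to the robot, and variables do not carry over. Pictures are saved under pics/ and viewed, and the job is handed in when it is done.

Besides the shell and the picture viewer there is one more tool, called after "Call:" in YAML: its name, and indented under it one key for each argument. carry_out: Moves the arm, as the interface text tells. Its arguments: {"type":"object","properties":{"rows":{"type":"array"}},"required":["rows"]}

```bash
mkdir -p pics; ls
python3 - <<'E'
from workcell import r
import cv2,numpy as np
print(r.get_obs())
for n in("top","side"):
    p,d=r.capture(n); cv2.imwrite(f"pics/{n}0.png",p[:,:,::-1]); np.savez(f"{n}0.npz",p=p,d=d)
    print(n,r.calibration(n))
E
```

```text
pics
{'time_s': 0.0, 'joint_pos': array([ 6.80679531e+01,  1.83521697e+01,  8.97060201e+01, -1.60175997e-04,
        7.20435224e+01, -1.14535457e+00]), 'qd': array([-0.03463081, -0.06068494,  0.01647839, -0.04509227, -0.03289987,
        0.00931516]), 'joint_torque': array([-1.78559738e-03, -4.12461877e+01, -2.31970650e+01,  7.25733046e-02,
        4.58965043e-02, -1.16104393e-04]), 'ee_pos': array([0.20386949, 0.53710967, 0.2131176 ]), 'tcp_rot': array([[-9.34908425e-01,  3.54888434e-01, -6.60586150e-04],
       [ 3.54889047e-01,  9.34906974e-01, -1.64772766e-03],
       [ 3.28271082e-05, -1.77490926e-03, -9.99998424e-01]]), 'wrist_force': array([-0.39983515,  0.22935971, -0.22274553]), 'ft_torque': array([ 0.04037752, -0.04803438, -0.02666563]), 'gripper_width': 0.9973674389009325}
top {'camera_matrix': array([[498.66874886,   0.        , 251.70378105],
       [  0.        , 498.66874886, 185.62812692],
       [  0.        ,   0.        ,   1.        ]]), 'rvec': array([ 2.1036558 , -2.11927601,  0.22254924]), 'tvec': array([0.01400696, 0.54440452, 1.14758969])}
side {'camera_matrix': array([[373.97089118,   0.        , 255.88730098],
       [  0.        , 373.97089118, 198.30818863],
       [  0.        ,   0.        ,   1.        ]]), 'rvec': array([ 2.15812836, -0.69921935,  0.30219331]), 'tvec': array([-0.45481456,  0.29593482,  0.70609627])}
```

View pics/top0.png

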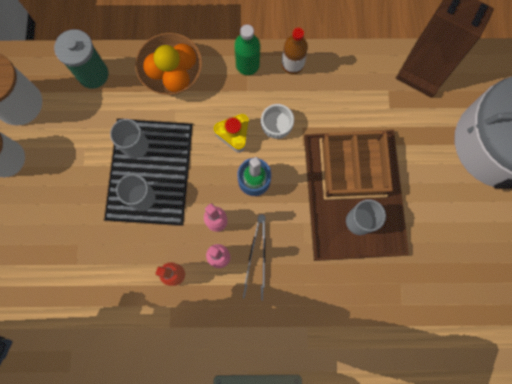

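View pics/side0.png

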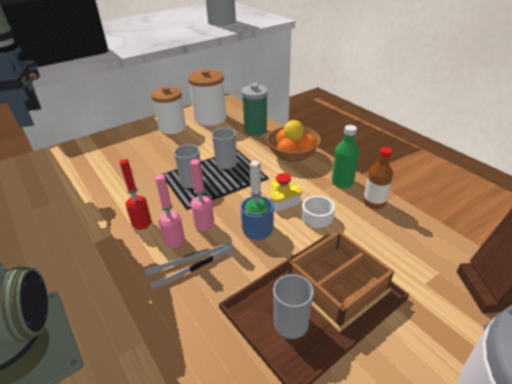

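The top view shows the green brush in the blue crock at about (255,175). The used tumbler is on the tray at (366,217), beside the bento box. The two clean tumblers are on the mat at (130,135) and (133,190). Pink and red lookalike brushes stand at (215,218), (217,256) and (170,273). Next I'll measure positions.

```bash
cat > h.py <<'E'
from workcell import r
import cv2,numpy as np
def cal(n):
    c=r.calibration(n);R=cv2.Rodrigues(c["rvec"])[0];return c["camera_matrix"],R,np.array(c["tvec"]).ravel()
def cloud(n,d):
    K,R,t=cal(n);v,u=np.mgrid[:384,:512]
    P=np.stack([(u-K[0,2])/K[0,0]*d,(v-K[1,2])/K[1,1]*d,d],-1)
    return (P-t)@R   # world
def ray(n,u,v,z):
    K,R,t=cal(n);o=-R.T@t;w=R.T@np.array([(u-K[0,2])/K[0,0],(v-K[1,2])/K[1,1],1]);return o+w*(z-o[2])/w[2]
def circ(P):
    A=np.c_[2*P[:,:2],np.ones(len(P))];s=np.linalg.lstsq(A,(P[:,:2]**2).sum(1),rcond=None)[0]
    return s[:2],np.sqrt(s[2]+s[0]**2+s[1]**2)
E
python3 - <<'E'
from h import *
for n in("top","side"):
    f=np.load(n+"0.npz");p,d=f["p"],f["d"];W=cloud(n,d);ok=d>0
    hsv=cv2.cvtColor(p,cv2.COLOR_RGB2HSV)
    print(n,"table z",np.median(W[ok&(np.hypot(W[...,0]-.4,W[...,1]-.0)<.1)][:,2]))
    def reg(c,rad,zlo,zhi): return ok&(np.hypot(W[...,0]-c[0],W[...,1]-c[1])<rad)&(W[...,2]>zlo)&(W[...,2]<zhi)
    for nm,u,v,h in(("crock",255,175,.08),("tumb",366,217,.111),("c1",130,135,.111),("c2",133,190,.111)):
        c=ray("top",u,v,h)
        for k in range(4):
            m=reg(c,.055,h-.006,h+.006)
            if m.sum()<5: break
            c,rd=circ(W[m])
        print(nm,m.sum(),c,rd, np.median(W[m][:,2]) if m.sum() else 0)
    # handle
    c=ray("top",255,160,.2)
    for lo,hi in((.13,.15),(.15,.17),(.17,.19),(.19,.202),(.202,.22)):
        m=reg(c,.06,lo,hi); 
        if m.sum(): q=W[m];print(lo,m.sum(),q.mean(0),q.min(0),q.max(0))
    # everything tall near crock & tray
E
```

```text
top table z 0.0013085656381790454
crock 264 [0.56867755 0.00525597] 0.03611847630860831 0.08065129696063
tumb 167 [ 0.46323381 -0.25538204] 0.03416922138745709 0.11061885155116466
c1 167 [0.66191891 0.30834927] 0.034216496422324605 0.11022366738712919
c2 165 [0.52748832 0.2869893 ] 0.03424054555767983 0.11062238618860992
0.13 21 [0.5580321  0.00329356 0.1398371 ] [ 0.55318383 -0.0067606   0.13068587] [0.56372153 0.01372598 0.14902961]
0.15 24 [0.55792673 0.00525014 0.16101273] [ 0.55279287 -0.00629906  0.15179786] [0.5681871  0.01583426 0.16963571]
0.17 24 [0.55869864 0.00387573 0.18032569] [ 0.55356399 -0.00811257  0.17204395] [0.56842097 0.0157488  0.18856222]
0.19 17 [0.56022264 0.00405396 0.19736154] [ 0.55322916 -0.00798858  0.19071401] [0.57084921 0.01564007 0.20171566]
0.202 79 [0.56458858 0.00372485 0.2059552 ] [ 0.55354327 -0.00791394  0.2026373 ] [0.57582509 0.01558891 0.21042268]
side table z 0.0021382032617835046
crock 320 [0.56428254 0.00507387] 0.0354960401819985 0.07966353005697394
tumb 313 [ 0.45930601 -0.2568901 ] 0.03418471336099055 0.11034739792562076
c1 121 [0.65706182 0.3084151 ] 0.034345036576574485 0.1091006046461893
c2 134 [0.52236243 0.28660122] 0.03433150197771374 0.10963886196472361
0.13 73 [ 0.55796259 -0.00248201  0.14029651] [ 0.54924562 -0.0092739   0.13061677] [0.57312165 0.00710584 0.1497958 ]
0.15 74 [ 0.5563379  -0.00242894  0.16051867] [ 0.54900631 -0.00925672  0.15028559] [0.56854804 0.00668682 0.16995626]
0.17 72 [ 0.5567463  -0.00261664  0.18082151] [ 0.54813945 -0.0097627   0.17066908] [0.56938348 0.00589085 0.18996999]
0.19 43 [ 0.55717151 -0.00320447  0.19634574] [ 0.54904723 -0.00860782  0.19006889] [0.56983042 0.00575555 0.20150467]
0.202 52 [0.55991804 0.00108052 0.20546755] [ 0.55049754 -0.00772835  0.20201911] [0.5724999  0.01248834 0.20778405]
```

Run:
```python
from h import *
for n in("top","side"):
    f=np.load(n+"0.npz");p,d=f["p"],f["d"];W=cloud(n,d);ok=d>0
    c=np.array([.562,.003])
    m=ok&(np.hypot(W[...,0]-c[0],W[...,1]-c[1])<.04)&(W[...,2]>.2025)&(W[...,2]<.215)
    q=(W[m][:,:2]*1000).astype(np.float32);print(n,"top rect",cv2.minAreaRect(q), q.mean(0),np.ptp(q,0))
    m=ok&(np.hypot(W[...,0]-c[0],W[...,1]-c[1])<.04)&(W[...,2]>.13)&(W[...,2]<.19)
    q=(W[m]*1000);q=q[np.argsort(q[:,1])]
    # mean x per y bin = footprint of visible side
    b=np.round(q[:,1]/2)
    for k in np.unique(b): s=q[b==k];print(int(k*2),len(s),round(np.median(s[:,0]),1),end=" | ")
    print()
    v,u=np.where(m);print(u.min(),u.max(),v.min(),v.max())
    img=p[max(0,v.min()-25):v.max()+45,u.min()-35:u.max()+35][:,:,::-1]
    cv2.imwrite(f"pics/z_{n}.png",cv2.resize(img,None,fx=5,fy=5,interpolation=cv2.INTER_NEAREST))
o=r.get_obs();print(o["time_s"])
```

```text
top top rect ((564.9979858398438, 3.622844696044922), (19.927967071533203, 19.15114974975586), 34.51552963256836) [564.58844     3.7248461] [22.2818   23.502846]
-8 1 562.1 | -6 7 560.5 | -4 6 559.4 | -2 7 557.8 | 0 6 556.5 | 2 6 555.1 | 4 6 554.2 | 6 2 553.3 | 8 5 553.7 | 10 6 555.7 | 12 6 559.2 | 14 7 562.8 | 16 4 568.0 | 
249 260 163 175
side top rect ((560.923583984375, 2.8657636642456055), (19.1436824798584, 18.34362030029297), 27.615148544311523) [559.9524      1.2439417] [22.00232  20.216684]
-10 4 558.3 | -8 34 559.6 | -6 42 557.9 | -4 35 558.9 | -2 27 554.5 | 0 24 553.2 | 2 22 551.7 | 4 16 550.4 | 6 14 549.9 | 8 1 549.9 | 
250 260 169 193
0.1
```

View pics/z_top.png

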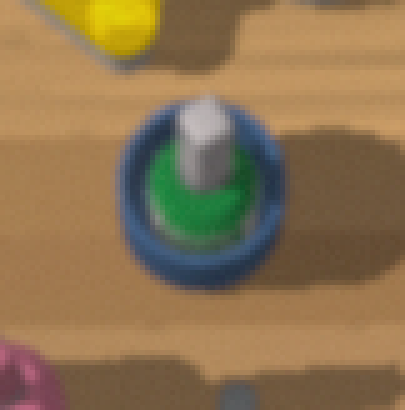

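View pics/z_side.png

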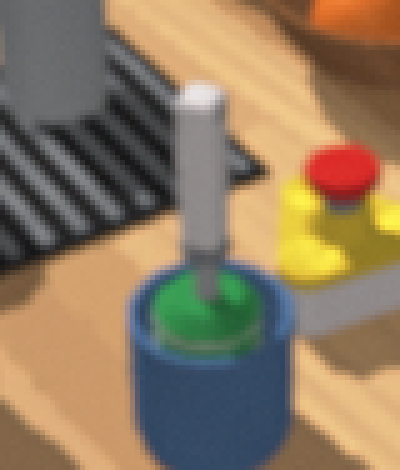

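Call:
carry_out:
  rows:
    - [[0,0,0.166],[0,0,-1.2],1]
    - [[0,0,0.166],[0,0,-1.2],1]
    - [[0,0,0.166],[0,0,-1.2],1]
    - [[0,0,0.166],[0,0,-1.2],1]
    - [[0,0,0],[-5.5,0.3,0],1]
    - [[0,0,0],[-5.5,0.3,0],1]
    - [[0,0,0],[-5.5,0.3,0],1]
    - [[0,0,0],[-5.5,0.3,0],1]
    - [[0,0,0],[-5.5,0.3,0],1]
    - [[0,0,0],[-5.5,0.3,0],1]
    - [[0,0,0],[-5.5,0.3,0],1]
    - [[0,0,0],[-5.5,0.3,0],1]

```text
time_s: 1.6
ee_pos: [0.4486, 0.1583, 0.2592]
tcp_rot: [[-0.505, 0.863, -0.004], [0.863, 0.505, -0.009], [-0.006, -0.008, -1.0]]
wrist_force: [0.2, 0.2, -0.4]
gripper_width: 0.999
```

```bash
cat >> h.py <<'E'
def go(x,y,z,yaw=None):
    "tool-frame shift (cm) and turn to reach TCP x,y,z upright, with jaw yaw (deg)"
    o=r.get_obs();R=o["tcp_rot"];p=o["ee_pos"]
    a=np.radians(yaw) if yaw is not None else np.arctan2(R[1,1],R[0,1])
    T=np.array([[-np.sin(a),np.cos(a),0],[np.cos(a),np.sin(a),0],[0,0,-1.]])
    print("t",round(o["time_s"],2),"pos",p.round(4),"yaw",np.degrees(np.arctan2(R[1,1],R[0,1])).round(2),"F",o["wrist_force"].round(1),"w",round(o["gripper_width"],3))
    print("shift",(R.T@(np.array([x,y,z])-p)*100).round(2),"turn",cv2.Rodrigues(R.T@T)[0].ravel().round(4),"q",o["joint_pos"].round(0))
E
python3 -c "
from h import *
go(.563,.0033,.25,31)"
```

```text
t 1.6 pos [0.4486 0.1583 0.2592] yaw 30.34 F [ 0.2  0.2 -0.4] w 0.999
shift [-19.15   2.05   1.02] turn [-0.0084  0.0058 -0.0115] q [ 18.   8.  97.  -0.  75. -12.]
```

Call:
carry_out:
  rows:
    - [[-0.004,0.003,-0.006],[-5.0,0.5,0.3],1]
    - [[-0.004,0.003,-0.006],[-5.0,0.5,0.3],1]
    - [[0,0,0],[-5.0,0.5,0.3],1]
    - [[0,0,0],[-3.8,0.4,0],1]
    - [[0,0,0],[0,0,0],1]

```text
time_s: 2.22
ee_pos: [0.5644, -0.0027, 0.2478]
tcp_rot: [[-0.511, 0.86, -0.004], [0.86, 0.511, 0.001], [0.002, -0.003, -1.0]]
wrist_force: [0.1, -0.1, -0.8]
gripper_width: 1.002
```

```bash
python3 -c "
from h import *
go(.563,.0033,.25,31)"
```

```text
t 2.23 pos [ 0.5644 -0.0027  0.2478] yaw 30.71 F [ 0.1 -0.1 -0.8] w 1.002
shift [ 0.59  0.18 -0.22] turn [-0.0029 -0.0023 -0.0051] q [ -1.  16.  88.   0.  76. -32.]
```

Call:
carry_out:
  rows:
    - [[-0.003,-0.002,-0.005],[0.6,0.2,0],1]
    - [[0,0,0],[0,0,3.0],1]
    - [[0,0,0],[0,0,3.0],1]
    - [[0,0,0],[0,0,2.5],1]
    - [[0,0,0],[0,0,0],1]

```text
time_s: 2.85
ee_pos: [0.5592, 0.0105, 0.1615]
tcp_rot: [[-0.521, 0.854, -0.0], [0.854, 0.521, 0.003], [0.003, 0.001, -1.0]]
wrist_force: [-0.4, 0.3, 0.2]
gripper_width: 1.001
```

```bash
python3 -c "
from h import *
go(.563,.0033,.159,31)
p,d=r.capture('side');cv2.imwrite('pics/s1.png',p[:,:,::-1])"
```

```text
t 2.85 pos [0.5592 0.0105 0.1615] yaw 31.38 F [-0.4  0.3  0.2] w 1.001
shift [-0.81 -0.05  0.25] turn [ 0.0012 -0.0028  0.0066] q [ -0.  19.  96.   0.  65. -32.]
```

View pics/s1.png

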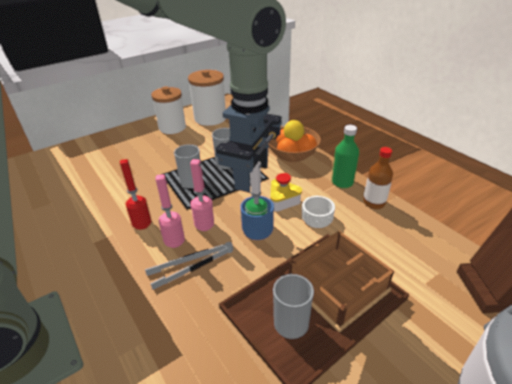

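The fingers straddle the handle at (255,180) in the side view, but the TCP has drifted 8 mm along tool x. I'll correct that before closing.

Call:
carry_out:
  rows:
    - [[0,0,0],[-0.7,-0.05,0.2],1]
    - [[0,0,0],[0,0,0],1]
    - [[0,0,0],[0,0,0],1]

```text
time_s: 3.28
ee_pos: [0.5653, 0.0047, 0.1642]
tcp_rot: [[-0.522, 0.853, 0.009], [0.853, 0.522, 0.003], [-0.002, 0.009, -1.0]]
wrist_force: [0.5, 0.5, 0.4]
gripper_width: 0.998
```

```bash
python3 -c "
from h import *
go(.563,.0033,.159,31)"
```

```text
t 3.27 pos [0.5653 0.0047 0.1642] yaw 31.45 F [0.5 0.5 0.4] w 0.998
shift [ 0.   -0.27  0.51] turn [0.0089 0.0018 0.0078] q [ -1.  19.  96.   0.  64. -32.]
```

Call:
carry_out:
  rows:
    - [[0,0,0],[0,0,0],1]

```text
time_s: 3.4
ee_pos: [0.5655, 0.0046, 0.1646]
tcp_rot: [[-0.521, 0.853, 0.009], [0.853, 0.521, 0.003], [-0.002, 0.01, -1.0]]
wrist_force: [-0.5, 0.5, 0.2]
gripper_width: 0.997
```

Call:
carry_out:
  rows:
    - [[0,0,0],[0,0,0],1]

```text
time_s: 3.52
ee_pos: [0.5656, 0.0045, 0.1648]
tcp_rot: [[-0.521, 0.853, 0.01], [0.853, 0.521, 0.003], [-0.002, 0.01, -1.0]]
wrist_force: [-0.9, 0.1, -0.2]
gripper_width: 0.998
```

Call:
carry_out:
  rows:
    - [[0,0,0],[0,0,0],1]

```text
time_s: 3.65
ee_pos: [0.5655, 0.0045, 0.1648]
tcp_rot: [[-0.521, 0.853, 0.01], [0.853, 0.521, 0.003], [-0.002, 0.01, -1.0]]
wrist_force: [0.5, -0.9, -0.4]
gripper_width: 1.002
```

Call:
carry_out:
  rows:
    - [[0.009,0.002,0.006],[0,-0.25,0.55],1]
    - [[0,0,0],[0,0,0],1]
    - [[0,0,0],[0,0,0],1]

```text
time_s: 4.03
ee_pos: [0.5631, 0.0031, 0.1586]
tcp_rot: [[-0.516, 0.857, -0.0], [0.857, 0.516, -0.0], [0.0, -0.0, -1.0]]
wrist_force: [-0.9, -0.4, -0.3]
gripper_width: 1.007
```

```bash
python3 -c "
from h import *
go(.563,.0033,.159,31)"
```

```text
t 4.03 pos [0.5631 0.0031 0.1586] yaw 31.05 F [-0.9 -0.4 -0.3] w 1.007
shift [ 0.02 -0.   -0.04] turn [-0.0004 -0.0001  0.0009] q [ -1.  20.  96.  -0.  64. -32.]
```

Aligned; closing.

Call:
carry_out:
  rows:
    - [[0,0,0],[0,0,0],-1]
    - [[0,0,0],[0,0,0],-1]
    - [[0,0,0],[0,0,0],-1]
    - [[0,0,0],[0,0,0],-1]
    - [[0,0,0],[0,0,0],-1]
    - [[0,0,0],[0,0,0],-1]

```text
time_s: 4.78
ee_pos: [0.5633, 0.0032, 0.1587]
tcp_rot: [[-0.516, 0.857, -0.0], [0.857, 0.516, -0.0], [-0.0, -0.0, -1.0]]
wrist_force: [0.5, -0.1, -0.4]
gripper_width: 0.373
```

```bash
python3 -c "
from h import *
go(.563,.0033,.159,31)"
```

```text
t 4.78 pos [0.5633 0.0032 0.1587] yaw 31.05 F [ 0.5 -0.1 -0.4] w 0.373
shift [ 0.02 -0.02 -0.03] turn [-0.      0.      0.0009] q [ -1.  20.  96.  -0.  64. -32.]
```

Call:
carry_out:
  rows:
    - [[0,0,0],[0,0,0],-1]
    - [[0,0,0],[0,0,0],-1]
    - [[0,0,0],[0,0,0],-1]

```text
time_s: 5.15
ee_pos: [0.5633, 0.0032, 0.1587]
tcp_rot: [[-0.516, 0.857, -0.0], [0.857, 0.516, -0.0], [-0.0, -0.0, -1.0]]
wrist_force: [-0.1, -0.5, -0.5]
gripper_width: 0.221
```

Call:
carry_out:
  rows:
    - [[0,0,0],[0,0,0],-1]
    - [[0,0,0],[0,0,0],-1]

```text
time_s: 5.4
ee_pos: [0.5632, 0.0031, 0.1587]
tcp_rot: [[-0.516, 0.857, -0.0], [0.857, 0.516, -0.0], [0.0, -0.0, -1.0]]
wrist_force: [-0.5, -0.2, 1.1]
gripper_width: 0.217
```

```bash
python3 -c "
from h import *
go(.563,.0033,.159,31)
p,d=r.capture('side');cv2.imwrite('pics/s2.png',cv2.resize(p[100:260,180:330,::-1],None,fx=3.5,fy=3.5))"
```

```text
t 5.4 pos [0.5632 0.0031 0.1587] yaw 31.05 F [-0.5 -0.2  1.1] w 0.217
shift [ 0.03 -0.01 -0.03] turn [-0.0001 -0.      0.0009] q [ -1.  20.  96.  -0.  64. -32.]
```

View pics/s2.png

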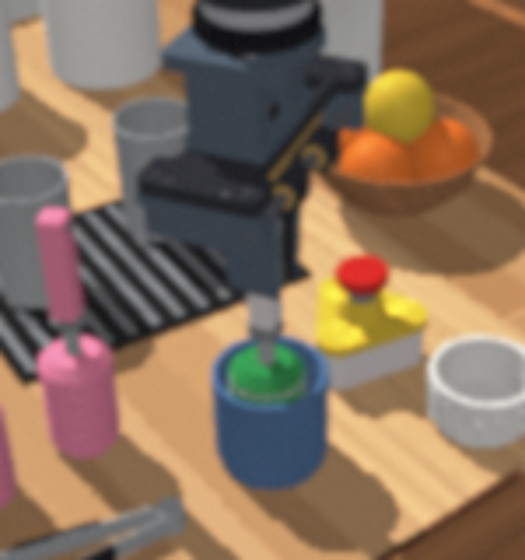

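The grip measures 19.8 mm, which matches the 20 mm handle. The side view shows the crock still upright with the brush held. Lifting.

Call:
carry_out:
  rows:
    - [[0,0,0],[0,0,-1.0],-1]
    - [[0,0,0],[0,0,-1.5],-1]
    - [[0,0,0],[0,0,-1.5],-1]
    - [[0,0,0],[0,0,0],-1]

```text
time_s: 5.95
ee_pos: [0.5637, 0.0032, 0.2022]
tcp_rot: [[-0.516, 0.857, 0.001], [0.857, 0.516, -0.0], [-0.001, 0.001, -1.0]]
wrist_force: [-0.2, -0.3, -1.3]
gripper_width: 0.22
```

```bash
python3 -c "
from h import *
go(.5632,.0032,.305,31)"
```

```text
t 5.95 pos [0.5637 0.0032 0.2022] yaw 31.06 F [-0.2 -0.3 -1.3] w 0.22
shift [  0.02  -0.03 -10.28] turn [0.0012 0.0008 0.001 ] q [ -1.  18.  92.  -0.  70. -32.]
```

Call:
carry_out:
  rows:
    - [[0,0,0],[0,0,-2.0],-1]
    - [[0,0,0],[0,0,-2.5],-1]
    - [[0,0,0],[0,0,-2.5],-1]
    - [[0,0,0],[0,0,-2.5],-1]
    - [[0,0,0],[0,0,-1],-1]
    - [[0,0,0],[-2.0,-2.6,0],-1]
    - [[0,0,0],[-3.0,-4.0,0],-1]
    - [[0,0,0],[-3.0,-4.0,0],-1]
    - [[0,0,0],[-3.0,-4.0,0],-1]
    - [[0,0,0],[-3.0,-4.0,0],-1]
    - [[0,0,0],[-1.5,-2.0,0],-1]
    - [[0,0,0],[0,0,0],-1]

```text
time_s: 7.45
ee_pos: [0.4615, -0.2417, 0.3039]
tcp_rot: [[-0.518, 0.856, -0.011], [0.856, 0.518, 0.003], [0.008, -0.007, -1.0]]
wrist_force: [-0.1, 0.9, -2.0]
gripper_width: 0.219
```

```bash
python3 -c "
from h import *
go(.461,-.256,.305,31)"
```

```text
t 7.45 pos [ 0.4615 -0.2417  0.3039] yaw 31.18 F [-0.1  0.9 -2. ] w 0.219
shift [-1.2  -0.78 -0.12] turn [-0.0075 -0.0081  0.0031] q [-29.  11.  87.  -0.  83. -60.]
```

Call:
carry_out:
  rows:
    - [[-0.007,-0.008,0.003],[-1.0,-0.6,-0.1],-1]
    - [[0,0,0],[0,0,0],-1]
    - [[0,0,0],[0,0,0],-1]
    - [[0,0,0],[0,0,0],-1]

```text
time_s: 7.95
ee_pos: [0.4625, -0.2515, 0.304]
tcp_rot: [[-0.518, 0.856, -0.001], [0.856, 0.518, 0.002], [0.002, 0.0, -1.0]]
wrist_force: [0.7, 0.7, -0.5]
gripper_width: 0.221
```

Run:
```python
from h import *
go(.461,-.256,.305,31)
for n in("top","side"):
    p,d=r.capture(n);cv2.imwrite(f'pics/{n}3.png',p[:,:,::-1]);np.savez(n+"3.npz",p=p,d=d);W=cloud(n,d);ok=d>0
    h=.111;c=np.array([.461,-.256])
    for k in range(4):
        m=ok&(np.hypot(W[...,0]-c[0],W[...,1]-c[1])<.055)&(abs(W[...,2]-h)<.006)
        c,rd=circ(W[m])
    print(n,"rim",m.sum(),c,rd)
    hs=cv2.cvtColor(p,cv2.COLOR_RGB2HSV)
    m=ok&(np.hypot(W[...,0]-.461,W[...,1]+.256)<.06)&(W[...,2]>.13)
    g=m&(hs[...,0]>45)&(hs[...,0]<85)&(hs[...,1]>90)
    print("green",g.sum(),W[g].min(0),W[g].max(0))
    for z in np.arange(.145,.30,.01):
        s=m&(abs(W[...,2]-z)<.005)
        if s.sum()>5:q=W[s];print(round(z,3),s.sum(),circ(q),q[:,:2].min(0),q[:,:2].max(0))
```

```text
t 7.95 pos [ 0.4625 -0.2515  0.304 ] yaw 31.17 F [ 0.7  0.7 -0.5] w 0.221
shift [-0.31 -0.36 -0.1 ] turn [ 0.0004 -0.0018  0.003 ] q [-30.  11.  86.   0.  82. -61.]
top rim 71 [ 0.46336305 -0.25475169] 0.033688986477971604
green 190 [ 0.44251582 -0.24673401  0.22616816] [ 0.48908128 -0.22511425  0.31459517]
0.165 19 (array([ 0.46357324, -0.25059266]), np.float64(0.02539707675929266)) [ 0.43894294 -0.24422402] [ 0.48098697 -0.22555927]
0.175 24 (array([ 0.46432501, -0.25159633]), np.float64(0.026427253512695204)) [ 0.43843941 -0.24550888] [ 0.4850279  -0.22507758]
0.185 24 (array([ 0.46426183, -0.25154959]), np.float64(0.026444449277797395)) [ 0.4386431  -0.24433293] [ 0.48043961 -0.22493166]
0.195 27 (array([ 0.46414199, -0.25055601]), np.float64(0.025589192440289385)) [ 0.43972121 -0.24260528] [ 0.480287   -0.22446749]
0.205 23 (array([ 0.4638956 , -0.25107811]), np.float64(0.025913377410219436)) [ 0.43949814 -0.24078122] [ 0.47838459 -0.22404623]
0.215 31 (array([ 0.46388703, -0.25140971]), np.float64(0.02616920908508873)) [ 0.44067522 -0.23939978] [ 0.4802006  -0.22490225]
0.225 3
[... 1800 characters left out ...]
391407 -0.2579228 ] [ 0.46232249 -0.25041275]
0.255 24 (array([ 0.46039847, -0.25186312]), np.float64(0.005288415743647238)) [ 0.45419083 -0.25770124] [ 0.46463917 -0.24956846]
0.265 67 (array([ 0.46015556, -0.25184701]), np.float64(0.011359028202665825)) [ 0.44700398 -0.26489149] [ 0.47069884 -0.24135552]
0.275 67 (array([ 0.46030304, -0.25189438]), np.float64(0.010355146902859299)) [ 0.44790568 -0.26334826] [ 0.47093333 -0.24870074]
0.285 72 (array([ 0.4600353 , -0.25178488]), np.float64(0.010296664694162828)) [ 0.44771087 -0.26346397] [ 0.46831474 -0.24801625]
0.295 58 (array([ 0.46082513, -0.25154978]), np.float64(0.011038684066706555)) [ 0.4486233  -0.26360923] [ 0.46239499 -0.24768683]
```

View pics/side3.png

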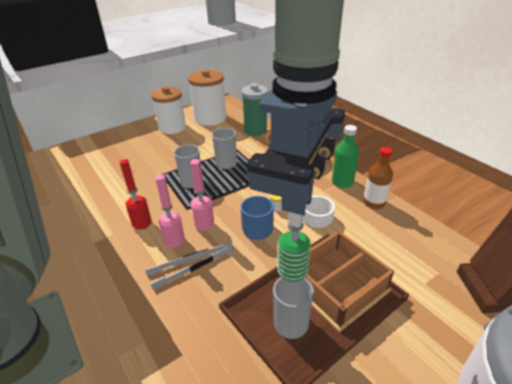

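View pics/top3.png

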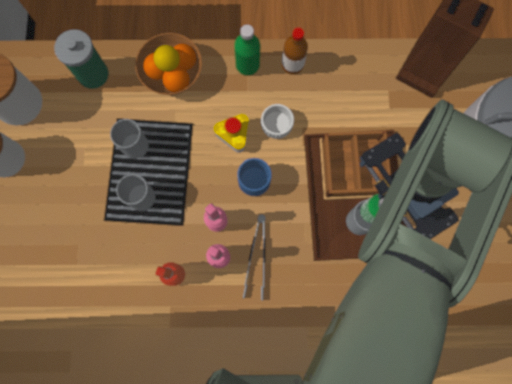

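The side view shows the brush vertical above the used tumbler: head at (293,255), rim at (293,290). Measured in the same camera, the head is offset from the rim by about (-1,-6) mm in side and (-1,-4) mm in top. The target TCP is therefore (0.4615,-0.2563).

Run:
```python
from h import *
go(.4615,-.2563,.29,31.17)
f=np.load("side0.npz");W=cloud("side",f["d"])
for lo in(.107,.109,.1095):
    m=(np.hypot(W[...,0]-.46,W[...,1]+.257)<.05)&(W[...,2]>lo)&(W[...,2]<.116);print(m.sum(),circ(W[m]))
```

```text
t 8.05 pos [ 0.4624 -0.2516  0.3041] yaw 31.17 F [ 0.2 -0.6 -0.7] w 0.217
shift [-0.36 -0.32  1.41] turn [ 0.0003 -0.0018 -0.0001] q [-30.  11.  86.   0.  82. -61.]
264 (array([ 0.45934949, -0.25678117]), np.float64(0.034212171751239154))
211 (array([ 0.45952841, -0.25665186]), np.float64(0.03421297860261788))
194 (array([ 0.459585  , -0.25659741]), np.float64(0.03424016718286115))
```

Call:
carry_out:
  rows:
    - [[0,-0.002,0],[-0.36,-0.32,0],-1]
    - [[0,0,0],[0,0,1.5],-1]
    - [[0,0,0],[0,0,1.0],-1]
    - [[0,0,0],[0,0,0],-1]
    - [[0,0,0],[0,0,0],-1]

```text
time_s: 8.68
ee_pos: [0.4612, -0.2562, 0.2765]
tcp_rot: [[-0.518, 0.855, -0.001], [0.855, 0.518, 0.001], [0.001, -0.0, -1.0]]
wrist_force: [0.1, -0.2, 0.1]
gripper_width: 0.22
```

Run:
```python
from h import *
go(.4615,-.2563,.164,31.17)
```

```text
t 8.68 pos [ 0.4612 -0.2562  0.2765] yaw 31.19 F [ 0.1 -0.2  0.1] w 0.22
shift [-0.04  0.03 11.25] turn [-0.0004 -0.0011  0.0003] q [-30.  12.  89.   0.  79. -61.]
```

Call:
carry_out:
  rows:
    - [[0,0,0],[0,0,1.5],-1]
    - [[0,0,0],[0,0,1.5],-1]
    - [[0,0,0],[0,0,1.0],-1]
    - [[0,0,0],[0,0,0],-1]
    - [[0,0,0],[0,0,0],-1]

```text
time_s: 9.3
ee_pos: [0.461, -0.2561, 0.2333]
tcp_rot: [[-0.518, 0.855, -0.002], [0.855, 0.518, 0.001], [0.002, -0.001, -1.0]]
wrist_force: [-0.1, 0.3, -0.5]
gripper_width: 0.22
```

Run:
```python
from h import *
go(.4615,-.2563,.164,31.17)
p,d=r.capture("side");cv2.imwrite('pics/s4.png',cv2.resize(p[180:350,220:370,::-1],None,fx=3.5,fy=3.5))
```

```text
t 9.3 pos [ 0.461  -0.2561  0.2333] yaw 31.19 F [-0.1  0.3 -0.5] w 0.22
shift [-0.06  0.03  6.93] turn [-0.0007 -0.0017  0.0003] q [-30.  13.  94.   0.  73. -61.]
```

View pics/s4.png

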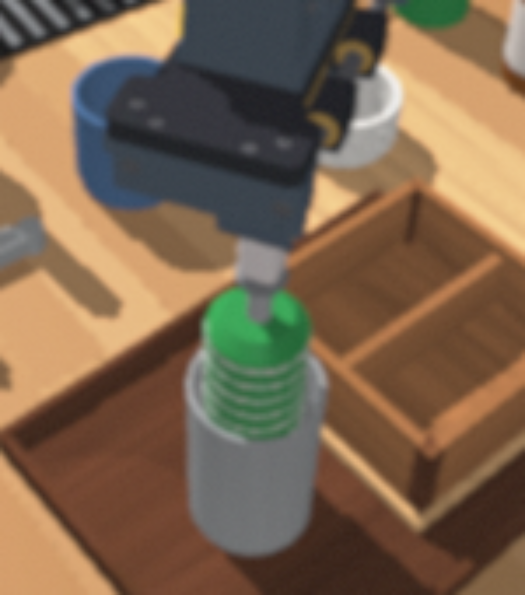

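The head is inside the rim with even gaps: head centre at crop x≈255, rim centre at ≈257. I'll continue down for stroke 1.

Call:
carry_out:
  rows:
    - [[0,0,0],[-0.05,0.03,1.5],-1]
    - [[0,0,0],[0,0,1.5],-1]
    - [[0,0,0],[0,0,1.5],-1]
    - [[0,0,0],[0,0,1.0],-1]
    - [[0,0,0],[0,0,0.3],-1]
    - [[0,0,0],[0,0,0],-1]
    - [[0,0,0],[0,0,0],-1]

```text
time_s: 10.22
ee_pos: [0.4616, -0.2563, 0.1713]
tcp_rot: [[-0.518, 0.855, -0.001], [0.855, 0.518, 0.001], [0.001, -0.001, -1.0]]
wrist_force: [0.8, -0.6, -1.0]
gripper_width: 0.216
```

Run:
```python
from h import *
go(.4615,-.2563,.1627,31.17)
```

```text
t 10.22 pos [ 0.4616 -0.2563  0.1713] yaw 31.19 F [ 0.8 -0.6 -1. ] w 0.216
shift [ 0.   -0.    0.86] turn [-0.0006 -0.0014  0.0003] q [-30.  16. 100.   0.  65. -61.]
```

Call:
carry_out:
  rows:
    - [[0,0,0],[0,0,0.5],-1]
    - [[0,0,0],[0,0,0.2],-1]
    - [[0,0,0],[0,0,0],-1]

```text
time_s: 10.6
ee_pos: [0.4619, -0.2566, 0.1646]
tcp_rot: [[-0.518, 0.855, 0.0], [0.855, 0.518, 0.0], [-0.0, 0.0, -1.0]]
wrist_force: [0.2, 0.6, -1.9]
gripper_width: 0.217
```

Call:
carry_out:
  rows:
    - [[0,0,0],[0,0,0.2],-1]
    - [[0,0,0],[0,0,0],-1]

```text
time_s: 10.85
ee_pos: [0.4621, -0.2567, 0.1628]
tcp_rot: [[-0.518, 0.855, 0.001], [0.855, 0.518, -0.0], [-0.001, 0.001, -1.0]]
wrist_force: [0.1, -0.8, -0.7]
gripper_width: 0.218
```

Call:
carry_out:
  rows:
    - [[0,0,0],[-0.03,0,0.15],-1]
    - [[0,0,0],[0,0,0],-1]

```text
time_s: 11.1
ee_pos: [0.4625, -0.257, 0.1629]
tcp_rot: [[-0.518, 0.855, 0.002], [0.855, 0.518, -0.001], [-0.002, 0.001, -1.0]]
wrist_force: [-0.2, -0.6, -1.5]
gripper_width: 0.213
```

Call:
carry_out:
  rows:
    - [[0,0,0],[0,0,0.15],-1]
    - [[0,0,0],[0,0,0],-1]

```text
time_s: 11.35
ee_pos: [0.4628, -0.2571, 0.1628]
tcp_rot: [[-0.518, 0.855, 0.003], [0.855, 0.518, -0.001], [-0.003, 0.002, -1.0]]
wrist_force: [0.5, 0.2, -1.7]
gripper_width: 0.223
```

Call:
carry_out:
  rows:
    - [[-0.002,-0.003,0],[0.1,-0.08,0.4],-1]

```text
time_s: 11.48
ee_pos: [0.4634, -0.2582, 0.1623]
tcp_rot: [[-0.518, 0.855, 0.011], [0.855, 0.518, -0.007], [-0.012, 0.006, -1.0]]
wrist_force: [-3.0, 0.1, 30.7]
gripper_width: 0.218
```

Run:
```python
from h import *
go(.4615,-.2563,.1627,31.17)
```

```text
t 11.47 pos [ 0.4634 -0.2582  0.1623] yaw 31.21 F [-3.   0.1 30.7] w 0.218
shift [ 0.26 -0.06 -0.05] turn [0.006  0.012  0.0007] q [-30.  16. 101.  -0.  62. -62.]
```

Bottom contact is confirmed at TCP z≈0.1625, with 30 N of reaction. Now up 65 mm, straightening the tilt.

Call:
carry_out:
  rows:
    - [[0.003,0.006,0],[0.15,0,-0.7],-1]
    - [[0.003,0.006,0],[0,0,-1.5],-1]
    - [[0,0,0],[0,0,-1.7],-1]
    - [[0,0,0],[0,0,-1.7],-1]
    - [[0,0,0],[0,0,-1.0],-1]
    - [[0,0,0],[0,0,0],-1]
    - [[0,0,0],[0,0,0],-1]

```text
time_s: 12.35
ee_pos: [0.4616, -0.2562, 0.2273]
tcp_rot: [[-0.518, 0.855, -0.004], [0.855, 0.518, 0.003], [0.004, -0.002, -1.0]]
wrist_force: [0.7, 0.2, -1.2]
gripper_width: 0.214
```

Run:
```python
from h import *
go(.4615,-.2563,.1627,31.17)
p,d=r.capture("side");cv2.imwrite('pics/s5.png',cv2.resize(p[180:350,220:370,::-1],None,fx=3.5,fy=3.5))
```

```text
t 12.35 pos [ 0.4616 -0.2562  0.2273] yaw 31.21 F [ 0.7  0.2 -1.2] w 0.214
shift [-0.03  0.01  6.46] turn [-0.0023 -0.0045  0.0007] q [-30.  14.  94.   0.  72. -61.]
```

View pics/s5.png

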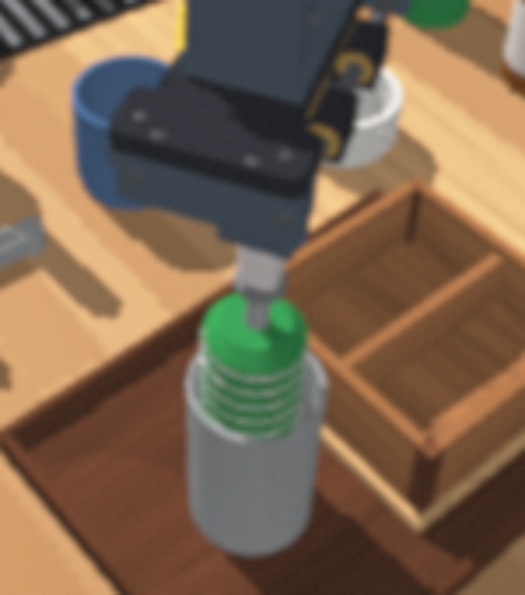

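The tumbler is unmoved and the head is still inside it. Stroke 2.

Call:
carry_out:
  rows:
    - [[-0.002,-0.004,0],[0,0,1.2],-1]
    - [[0,0,0],[0,0,1.5],-1]
    - [[0,0,0],[0,0,1.5],-1]
    - [[0,0,0],[0,0,1.0],-1]
    - [[0,0,0],[0,0,0.5],-1]
    - [[0,0,0],[0,0,0],-1]

```text
time_s: 13.15
ee_pos: [0.4601, -0.2554, 0.1634]
tcp_rot: [[-0.518, 0.855, -0.005], [0.855, 0.518, 0.003], [0.005, -0.003, -1.0]]
wrist_force: [0.5, 0.4, -0.8]
gripper_width: 0.218
```

Run:
```python
from h import *
go(.4615,-.2563,.1627,31.17)
```

```text
t 13.15 pos [ 0.4601 -0.2554  0.1634] yaw 31.21 F [ 0.5  0.4 -0.8] w 0.218
shift [-0.16  0.07  0.07] turn [-0.0026 -0.0048  0.0006] q [-30.  16. 100.  -0.  64. -61.]
```

Call:
carry_out:
  rows:
    - [[-0.002,-0.004,0],[-0.1,0.05,0.15],-1]
    - [[0,0,0],[0,0,0.25],-1]

```text
time_s: 13.4
ee_pos: [0.4612, -0.2562, 0.1624]
tcp_rot: [[-0.518, 0.855, 0.0], [0.855, 0.518, -0.001], [-0.001, -0.0, -1.0]]
wrist_force: [-4.5, 2.3, 17.6]
gripper_width: 0.217
```

Run:
```python
from h import *
go(.4615,-.2563,.1627,31.17)
```

```text
t 13.4 pos [ 0.4612 -0.2562  0.1624] yaw 31.21 F [-4.5  2.3 17.6] w 0.217
shift [-0.02  0.02 -0.03] turn [-0.0001  0.0009  0.0007] q [-30.  16. 100.  -0.  63. -61.]
```

Bottom contact again, 17.6 N. Up, then the start of stroke 3.

Call:
carry_out:
  rows:
    - [[0,0,0],[0,0,-0.7],-1]
    - [[0,0,0],[0,0,-1.5],-1]
    - [[0,0,0],[0,0,-1.7],-1]
    - [[0,0,0],[0,0,-1.7],-1]
    - [[0,0,0],[0,0,-1.0],-1]
    - [[0,0,0],[0,0,0],-1]
    - [[0,0,0],[0,0,0],-1]

```text
time_s: 14.28
ee_pos: [0.4619, -0.2565, 0.2343]
tcp_rot: [[-0.518, 0.855, 0.005], [0.855, 0.518, -0.003], [-0.005, 0.002, -1.0]]
wrist_force: [0.3, -1.1, -0.9]
gripper_width: 0.222
```

Run:
```python
from h import *
go(.4615,-.2563,.1627,31.17)
```

```text
t 14.28 pos [ 0.4619 -0.2565  0.2343] yaw 31.21 F [ 0.3 -1.1 -0.9] w 0.222
shift [ 0.08 -0.04  7.16] turn [0.0024 0.0052 0.0007] q [-30.  13.  94.  -0.  73. -61.]
```

Call:
carry_out:
  rows:
    - [[0.002,0.004,0],[0,0,1.2],-1]
    - [[0,0,0],[0,0,1.5],-1]
    - [[0,0,0],[0,0,1.5],-1]
    - [[0,0,0],[0,0,1.3],-1]
    - [[0,0,0],[0,0,0.7],-1]
    - [[0,0,0],[0,0,0],-1]

```text
time_s: 15.02
ee_pos: [0.4601, -0.2555, 0.1641]
tcp_rot: [[-0.518, 0.855, -0.006], [0.855, 0.518, 0.003], [0.006, -0.003, -1.0]]
wrist_force: [0.0, 0.6, -1.7]
gripper_width: 0.22
```

Run:
```python
from h import *
go(.4615,-.2563,.1627,31.17)
```

```text
t 15.03 pos [ 0.4601 -0.2555  0.1641] yaw 31.21 F [ 0.   0.6 -1.7] w 0.22
shift [-0.15  0.08  0.14] turn [-0.0033 -0.0057  0.0007] q [-30.  16. 100.  -0.  64. -61.]
```

Call:
carry_out:
  rows:
    - [[-0.002,-0.004,0],[-0.1,0.05,0.2],-1]
    - [[0,0,0],[0,0,0.25],-1]

```text
time_s: 15.28
ee_pos: [0.4615, -0.2564, 0.1624]
tcp_rot: [[-0.518, 0.855, -0.0], [0.855, 0.518, -0.001], [-0.0, -0.0, -1.0]]
wrist_force: [-3.4, 2.8, 18.9]
gripper_width: 0.219
```

Run:
```python
from h import *
go(.4615,-.2563,.1627,31.17)
```

```text
t 15.28 pos [ 0.4615 -0.2564  0.1624] yaw 31.21 F [-3.4  2.8 18.9] w 0.219
shift [ 0.01  0.01 -0.03] turn [-0.0004  0.0005  0.0008] q [-30.  16. 100.  -0.  63. -61.]
```

Stroke 3 has reached the bottom (18.9 N). Now lifting right out.

Call:
carry_out:
  rows:
    - [[0,0,0],[0,0,-0.7],-1]
    - [[0,0,0],[0,0,-1.5],-1]
    - [[0,0,0],[0,0,-1.7],-1]
    - [[0,0,0],[0,0,-1.7],-1]
    - [[0,0,0],[0,0,-1.0],-1]
    - [[0,0,0],[0,0,0],-1]

```text
time_s: 16.02
ee_pos: [0.4626, -0.2569, 0.2349]
tcp_rot: [[-0.518, 0.855, 0.005], [0.855, 0.518, -0.004], [-0.006, 0.003, -1.0]]
wrist_force: [-0.6, 0.4, -0.8]
gripper_width: 0.222
```

Run:
```python
from h import *
go(.4615,-.2563,.305,31.17)
```

```text
t 16.02 pos [ 0.4626 -0.2569  0.2349] yaw 31.22 F [-0.6  0.4 -0.8] w 0.222
shift [ 0.07 -0.04 -7.01] turn [0.0027 0.006  0.0008] q [-30.  13.  94.  -0.  73. -61.]
```

Call:
carry_out:
  rows:
    - [[0.002,0.004,0],[0,0,-1.5],-1]
    - [[0,0,0],[0,0,-2.0],-1]
    - [[0,0,0],[0,0,-2.0],-1]
    - [[0,0,0],[0,0,-1.2],-1]
    - [[0,0,0],[0,0,0],-1]
    - [[0,0,0],[2.0,2.6,0],-1]
    - [[0,0,0],[3.0,4.0,0],-1]
    - [[0,0,0],[3.0,4.0,0],-1]
    - [[0,0,0],[3.0,4.0,0],-1]
    - [[0,0,0],[3.0,4.0,0],-1]
    - [[0,0,0],[1.5,2.0,0],-1]
    - [[0,0,0],[0,0,0],-1]

```text
time_s: 17.52
ee_pos: [0.5573, -0.0098, 0.2915]
tcp_rot: [[-0.516, 0.856, -0.018], [0.856, 0.516, 0.004], [0.013, -0.013, -1.0]]
wrist_force: [-0.1, -0.0, -1.3]
gripper_width: 0.216
```

Run:
```python
from h import *
go(.5665,.0052,.305,31.17)
```

```text
t 17.52 pos [ 0.5573 -0.0098  0.2915] yaw 31.08 F [-0.1 -0.  -1.3] w 0.216
shift [ 0.83  1.55 -1.36] turn [-0.0134 -0.0129 -0.0017] q [ -2.  15.  83.   0.  83. -33.]
```

Call:
carry_out:
  rows:
    - [[-0.013,-0.013,-0.002],[0.8,1.5,-0.5],-1]
    - [[0,0,0],[0,0,0],-1]
    - [[0,0,0],[0,0,0],-1]
    - [[0,0,0],[0,0,0],-1]

```text
time_s: 18.02
ee_pos: [0.5655, 0.0031, 0.2959]
tcp_rot: [[-0.516, 0.857, -0.001], [0.857, 0.516, -0.002], [-0.001, -0.002, -1.0]]
wrist_force: [-0.3, -0.2, -0.6]
gripper_width: 0.216
```

Run:
```python
from h import *
go(.5665,.0052,.3,31.17)
for n in("top","side"):
    p,d=r.capture(n);cv2.imwrite(f'pics/{n}6.png',p[:,:,::-1]);W=cloud(n,d);ok=d>0
    h=.08;c=np.array([.566,.005])
    for k in range(4):
        m=ok&(np.hypot(W[...,0]-c[0],W[...,1]-c[1])<.055)&(W[...,2]>h-.004)&(W[...,2]<h+.006)
        if m.sum()<5:break
        c,rd=circ(W[m])
    print(n,"rim",m.sum(),c,rd)
    m=ok&(np.hypot(W[...,0]-.5665,W[...,1]-.005)<.06)&(W[...,2]>.13)
    for z in (.155,.17,.18,.19,.20,.21,.265,.275):
        s=m&(abs(W[...,2]-z)<.005)
        if s.sum()>5:print(z,s.sum(),circ(W[s]))
```

```text
t 18.02 pos [0.5655 0.0031 0.2959] yaw 31.03 F [-0.3 -0.2 -0.6] w 0.216
shift [ 0.13  0.19 -0.41] turn [-0.0019  0.0009 -0.0024] q [ -1.  15.  82.  -0.  83. -32.]
top rim 9 [0.59007161 0.03808708] 0.003827071401246595
side rim 208 [0.56303582 0.00377292] 0.03827659479322168
0.155 58 (array([0.56201826, 0.00551554]), np.float64(0.025811573691530157))
0.17 86 (array([0.56168326, 0.00517345]), np.float64(0.025756851848402446))
0.18 81 (array([0.56184542, 0.00448751]), np.float64(0.025564285600514415))
0.19 85 (array([0.56158818, 0.0046702 ]), np.float64(0.025325588698599966))
0.2 87 (array([0.56147519, 0.00384439]), np.float64(0.024997221567050285))
0.21 98 (array([0.56199623, 0.00377312]), np.float64(0.02500001967334966))
0.265 56 (array([0.56191181, 0.00165701]), np.float64(0.009512786812290855))
0.275 46 (array([0.5621386 , 0.00214199]), np.float64(0.009574461577523338))
```

View pics/side6.png

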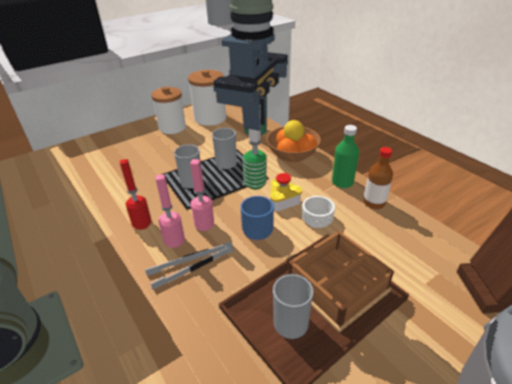

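The brush hangs over the crock in the side view (head at (255,168), crock at (257,215)). It has tilted about 1.5° in the grip. I'll straighten it and recheck the crock with the same window as at the start.

Call:
carry_out:
  rows:
    - [[-0.002,-0.025,-0.002],[0.13,0.19,0],-1]
    - [[0,0,0],[0,0,0],-1]
    - [[0,0,0],[0,0,0],-1]

```text
time_s: 18.5
ee_pos: [0.5663, 0.0051, 0.296]
tcp_rot: [[-0.517, 0.856, 0.015], [0.856, 0.517, -0.024], [-0.028, 0.0, -1.0]]
wrist_force: [0.2, 0.4, -1.6]
gripper_width: 0.219
```

Run:
```python
from h import *
go(.5665,.0052,.3,31.17)
for n in("side0","side"):
    if n=="side": p,d=r.capture(n)
    else: f=np.load("side0.npz");p,d=f["p"],f["d"]
    W=cloud("side",d);ok=d>0
    hs=cv2.cvtColor(p,cv2.COLOR_RGB2HSV);blue=(hs[...,0]>100)&(hs[...,0]<125)&(hs[...,1]>100)
    m=blue&ok&(np.hypot(W[...,0]-.565,W[...,1]-.005)<.06)&(W[...,2]>.01)&(W[...,2]<.07)&(((W[...,:2]-[.565,.005])@[.5,.8])<0)
    print("blue wall",m.sum(),circ(W[m]))
    m=blue&ok&(np.hypot(W[...,0]-.565,W[...,1]-.005)<.06)&(W[...,2]>.074)&(W[...,2]<.086);print("rim",m.sum(),circ(W[m]))
m=ok&(np.hypot(W[...,0]-.5665,W[...,1]-.005)<.06)&(W[...,2]>.13)
for z in (.15,.16,.17,.18,.19,.20,.21,.265,.275):
        s=m&(abs(W[...,2]-z)<.005)
        if s.sum()>5:print(z,s.sum(),circ(W[s]))
```

```text
t 18.5 pos [0.5663 0.0051 0.296 ] yaw 31.13 F [ 0.2  0.4 -1.6] w 0.219
shift [-0.01  0.02 -0.4 ] turn [ 0.0002  0.0276 -0.0007] q [  0.  15.  83.  -1.  81. -31.]
blue wall 498 (array([0.56347565, 0.00413759]), np.float64(0.039416977825350835))
rim 140 (array([0.56280513, 0.00285725]), np.float64(0.037816940959591504))
blue wall 492 (array([0.56359292, 0.00437546]), np.float64(0.0396662730474063))
rim 172 (array([0.56293528, 0.00344378]), np.float64(0.03782695525582816))
0.15 28 (array([0.56424674, 0.00443292]), np.float64(0.023755784773662445))
0.16 84 (array([0.56420567, 0.00373821]), np.float64(0.025017310743633486))
0.17 84 (array([0.56444021, 0.00456383]), np.float64(0.025580870535315898))
0.18 82 (array([0.56408126, 0.00419943]), np.float64(0.025392030866021754))
0.19 83 (array([0.5639477 , 0.00422183]), np.float64(0.02522378767522104))
0.2 94 (array([0.56413324, 0.0041499 ]), np.float64(0.025142944378243458))
0.21 89 (array([0.5643806 , 0.00455553]), np.float64(0.025473355973532123))
0.265 51 (array([0.56328485, 0.00381537]), np.float64(0.010160840262391918))
0.275 47 (array([0.56328878, 0.00389663]), np.float64(0.009861870192625667))
```

The brush is vertical again: head at (0.5642,0.0042) against crock at (0.5636,0.0043), same camera. The crock hasn't moved. I'll go down along the world vertical.

Call:
carry_out:
  rows:
    - [[0,0,0],[0.04,0,1.5],-1]
    - [[0,0,0],[0.05,0,1.7],-1]
    - [[0,0,0],[0.05,0,1.7],-1]
    - [[0,0,0],[0.02,0,0.8],-1]
    - [[0,0,0],[0,0,0],-1]
    - [[0,0,0],[0,0,0],-1]

```text
time_s: 19.3
ee_pos: [0.5656, 0.005, 0.234]
tcp_rot: [[-0.517, 0.856, 0.012], [0.856, 0.517, -0.023], [-0.026, -0.002, -1.0]]
wrist_force: [0.3, 0.2, -0.6]
gripper_width: 0.217
```

Run:
```python
from h import *
go(.5663,.0051,.16,31.17)
p,d=r.capture("side");cv2.imwrite('pics/s7.png',cv2.resize(p[100:260,180:330,::-1],None,fx=3.5,fy=3.5))
```

```text
t 19.3 pos [0.5656 0.005  0.234 ] yaw 31.12 F [ 0.3  0.2 -0.6] w 0.217
shift [0.17 0.08 7.4 ] turn [-0.002   0.0262 -0.0009] q [  0.  16.  89.  -1.  73. -31.]
```

View pics/s7.png

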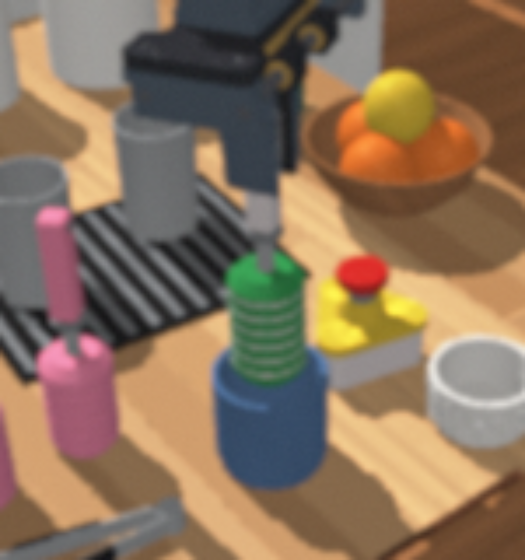

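The head is entering the crock centrally: head centre at crop x≈267, crock at ≈271.

Call:
carry_out:
  rows:
    - [[0,0,0],[0.06,0.05,1.5],-1]
    - [[0,0,0],[0.05,0,1.5],-1]
    - [[0,0,0],[0.05,0,1.5],-1]
    - [[0,0,0],[0.04,0,1.2],-1]
    - [[0,0,0],[0.02,0,0.5],-1]
    - [[0,0,0],[0,0,0],-1]
    - [[0,0,0],[0,0,0],-1]

```text
time_s: 20.23
ee_pos: [0.5659, 0.0058, 0.1678]
tcp_rot: [[-0.517, 0.856, 0.012], [0.856, 0.517, -0.023], [-0.026, -0.002, -1.0]]
wrist_force: [-0.2, -0.5, -1.4]
gripper_width: 0.215
```

Run:
```python
from h import *
go(.5663,.0051,.1595,31.17)
```

```text
t 20.23 pos [0.5659 0.0058 0.1678] yaw 31.12 F [-0.2 -0.5 -1.4] w 0.215
shift [-0.06  0.    0.83] turn [-0.0016  0.0264 -0.0009] q [  0.  19.  96.  -1.  65. -30.]
```

Call:
carry_out:
  rows:
    - [[0,0,0],[0,0,0.5],-1]
    - [[0,0,0],[0,0,0.2],-1]
    - [[0,0,0],[0,0,0],-1]

```text
time_s: 20.6
ee_pos: [0.5665, 0.0056, 0.1612]
tcp_rot: [[-0.517, 0.856, 0.014], [0.856, 0.517, -0.023], [-0.027, 0.0, -1.0]]
wrist_force: [0.3, 0.8, -1.7]
gripper_width: 0.218
```

Call:
carry_out:
  rows:
    - [[0,0,0],[0,0,0.2],-1]
    - [[0,0,0],[0,0,0],-1]

```text
time_s: 20.85
ee_pos: [0.5667, 0.0055, 0.1592]
tcp_rot: [[-0.517, 0.856, 0.015], [0.856, 0.517, -0.023], [-0.028, 0.0, -1.0]]
wrist_force: [-1.0, 0.0, -1.6]
gripper_width: 0.219
```

Call:
carry_out:
  rows:
    - [[0,0,0],[0,0,0.15],-1]
    - [[0,0,0],[0,0,0],-1]

```text
time_s: 21.1
ee_pos: [0.5671, 0.0054, 0.1586]
tcp_rot: [[-0.517, 0.856, 0.016], [0.856, 0.517, -0.024], [-0.028, 0.002, -1.0]]
wrist_force: [0.2, 0.2, -1.2]
gripper_width: 0.222
```

Call:
carry_out:
  rows:
    - [[0,0,0],[0,0,0],1]
    - [[0,0,0],[0,0,0],1]
    - [[0,0,0],[0,0,0],1]
    - [[0,0,0],[0,0,0],1]
    - [[0,0,0],[0,0,0],1]
    - [[0,0,0],[0,0,0],1]

```text
time_s: 21.85
ee_pos: [0.5674, 0.0054, 0.1587]
tcp_rot: [[-0.517, 0.856, 0.017], [0.856, 0.517, -0.024], [-0.029, 0.002, -1.0]]
wrist_force: [-0.4, -0.4, 0.3]
gripper_width: 0.844
```

Run:
```python
from h import *
go(.5663,.0051,.1595,31.17)
p,d=r.capture("side");cv2.imwrite('pics/s8.png',cv2.resize(p[100:260,180:330,::-1],None,fx=3.5,fy=3.5))
```

```text
t 21.85 pos [0.5674 0.0054 0.1587] yaw 31.12 F [-0.4 -0.4  0.3] w 0.844
shift [ 0.03 -0.11 -0.08] turn [ 0.0021  0.0288 -0.0009] q [  0.  19.  96.  -2.  63. -30.]
```

View pics/s8.png

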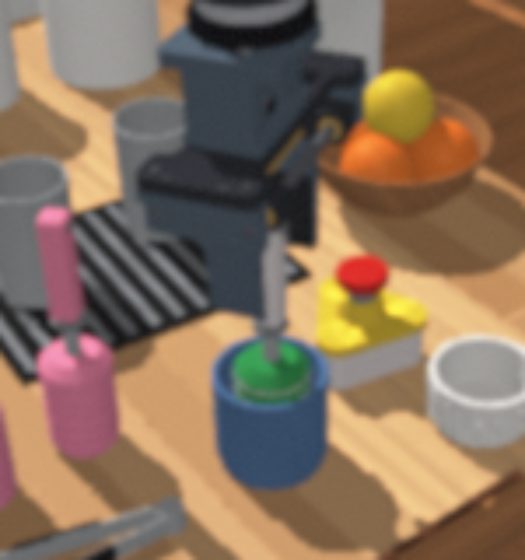

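The brush stands free and upright in the crock, and the fingers are open. Retreating straight up, then off to the left and back.

Call:
carry_out:
  rows:
    - [[0,0,0],[0,0,-1.5],1]
    - [[0,0,0],[0,0,-2.5],1]
    - [[0,0,0],[0,0,-2.5],1]
    - [[0,0,0],[0,0,-2.5],1]
    - [[0,0,0],[0,0,-2.0],1]
    - [[0,0,0],[0,0,0],1]
    - [[0,0,0],[3.0,0,0],1]
    - [[0,0,0],[5.0,0,0],1]
    - [[0,0,0],[5.0,0,0],1]
    - [[0,0,0],[5.0,0,0],1]
    - [[0,0,0],[3.0,0,0],1]
    - [[0,0,0],[0,0,0],1]

```text
time_s: 23.4
ee_pos: [0.4533, 0.1919, 0.2675]
tcp_rot: [[-0.515, 0.857, 0.018], [0.857, 0.515, -0.025], [-0.03, 0.003, -1.0]]
wrist_force: [0.1, -0.3, 0.1]
gripper_width: 1.0
```

Call:
carry_out:
  rows:
    - [[0,0,0],[4.0,0,-1],1]
    - [[0,0,0],[4.0,0,-1],1]
    - [[0,0,0],[4.0,-3.0,0],1]
    - [[0,0,0],[4.0,-3.0,0],1]
    - [[0,0,0],[4.0,-3.0,0],1]
    - [[0,0,0],[0,0,0],1]
    - [[0,0,0],[0,0,0],1]

```text
time_s: 24.28
ee_pos: [0.2731, 0.317, 0.2788]
tcp_rot: [[-0.509, 0.861, 0.018], [0.86, 0.509, -0.029], [-0.035, 0.001, -0.999]]
wrist_force: [0.1, -0.2, 0.3]
gripper_width: 0.997
```

Run:
```python
from h import *
o=r.get_obs();print(o["time_s"],o["ee_pos"])
S={}
for n in("top","side"):
    p,d=r.capture(n);cv2.imwrite(f"pics/{n}9.png",p[:,:,::-1])
    f=np.load(n+"0.npz")
    for tag,dd in(("before",f["d"]),("after",d)):
        W=cloud(n,dd);ok=dd>0
        for nm,c,h in(("crock",(.566,.005),.08),("tumb",(.461,-.256),.111),("c1",(.659,.308),.111),("c2",(.525,.287),.111)):
            c=np.array(c)
            for k in range(4):
                m=ok&(np.hypot(W[...,0]-c[0],W[...,1]-c[1])<.055)&(abs(W[...,2]-h)<.006)
                if m.sum()<5:break
                c,_=circ(W[m])
            print(n,tag,nm,m.sum(),(c*1000).round(1))
    for lo,hi in((.13,.15),(.17,.19),(.2025,.22)):
        m=ok&(np.hypot(W[...,0]-.565,W[...,1]-.005)<.04)&(W[...,2]>lo)&(W[...,2]<hi);print("handle",lo,m.sum(),W[m].mean(0).round(4))
```

```text
24.275 [0.27306895 0.31699219 0.27883941]
top before crock 264 [568.7   5.3]
top before tumb 167 [ 463.2 -255.4]
top before c1 167 [661.9 308.3]
top before c2 165 [527.5 287. ]
top after crock 264 [568.4   4.9]
top after tumb 166 [ 462.8 -255.2]
top after c1 163 [662.2 308.2]
top after c2 168 [527.4 286.8]
handle 0.13 23 [0.5623 0.0061 0.1399]
handle 0.17 23 [0.5625 0.0054 0.1802]
handle 0.2025 76 [0.5691 0.0041 0.2064]
side before crock 320 [564.3   5.1]
side before tumb 313 [ 459.3 -256.9]
side before c1 121 [657.1 308.4]
side before c2 134 [522.4 286.6]
side after crock 323 [564.2   5.4]
side after tumb 308 [ 458.9 -256.6]
side after c1 118 [656.8 308. ]
side after c2 132 [522.7 286.6]
handle 0.13 67 [ 0.5616 -0.0021  0.1397]
handle 0.17 80 [ 0.5615 -0.0017  0.1799]
handle 0.2025 48 [0.564  0.0021 0.2056]
```

View pics/top9.png

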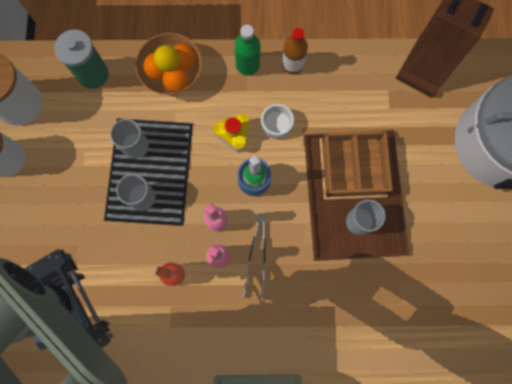

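View pics/side9.png

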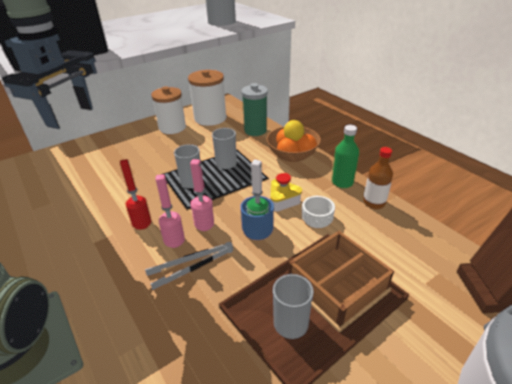

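Everything is in place: the brush stands upright in the crock at (255,172) in the top view, and no rim has moved by more than 0.5 mm. Handing in.

```bash
python3 -c "
from workcell import r
print(r.hand_in())"
```

```text
the job is handed in; nothing more can be done
None
```

I scrubbed the used tumbler on the tray with three full strokes of the green brush, stood the brush back in its crock, and handed in at about 24.4 s.

- **Strokes:** Each stroke met the bottom at about the same tool height (z about 0.1624 m), with readings of 31, 18 and 19 N. The brush came back up 65 and 72 mm after the first two strokes, and right out of the tumbler after the third.
- **Final positions:** In both cameras all three tumblers and the crock stand within about 0.5 mm of where they began. The brush stands upright with its top at 206 mm, the height expected when it is seated in the crock. The other things look unmoved in both views; I did not measure them. The arm stood clear of everything.
- **Disagreements:** The two cameras differed by about 4 mm in x. I lined the brush up by comparing it with the tumbler and crock in the same picture, and with the arm's own position reading. The brush also tilted about 1.5° in the grip by the end of scrubbing; I straightened it before lowering it into the crock.

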